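# Load the bench spinner with two panels from the covered stack

### The arm

A 7-joint arm with a two-finger parallel gripper is mounted at the origin on the work surface. World frame = base frame: x ahead of the robot, y to its left, z up, the work surface at z = 0. Lengths are in m, angles in rad, forces in N, time in s.
With the tool pointing down it reaches from about 0.425 to 0.875 m from the base axis. Payload 4.7 kg.
Tool frame: the origin (TCP) lies on the centre line of the jaws, within the pads' length; the fingertips stand arm.finger_overhang ahead of it and the grasp point (between the pads) lies 2 mm behind it (arm.finger_overhang is the distance from the TCP to the fingertips, in m); z points along the fingers, y is the line along which they close (so a half turn about z gives the same grasp; the last joint's range is limited). The gripper opens to 87 mm and grips with 3 to 60 N. Pads are 19 mm wide; open, the fingers measure 117 mm over their backs; the gripper's body (75 mm by 190 mm) begins 51 mm behind the grasp point.
Start: joints at [1.364, 0.321, -0.07, 1.45, 0.023, 1.371, -0.057], TCP at [0.142, -0.634, 0.24] pointing down, gripper open.
Joint ranges: [-2.86, 2.86], [-0.3, 2.09], [-1.38, 1.24], [0.06, 2.45], [-1.56, 4.7], [0.09, 2.05], [-2.69, 2.69]. Speed limits (rad/s): [2.57, 2.57, 3.14, 3.14, 3.14, 3.14, 3.14].

### API

Orientations are given as a unit quaternion [w, x, y, z].
In Python, from plant import arm gives the robot as it stands.
- The arm moves only by the tool drive_tool, never from a script. Its argument "rows" is a list of rows, each a list of 6 numbers: the shift along the tool's x, y, z in cm, then the turn, a rotation vector about the tool's x, y, z in degrees. In form: [[tx, ty, tz, wx, wy, wz], ...]. A call has 1 to 20 rows; each row is the pose to reach, as a shift and turn from the pose commanded when the call began, along the tool's axes at that moment; what a row does not reach only later rows make up. A row lasts 1/12 s, in which the tool goes at most 41.7 mm and 7.16 degrees, less where a joint would pass 70% of its speed; a pose out of reach is approached as far as the arm can. A call with a gripper value outside its range is refused whole. "claw" is the opening, from -1 (shut) to 1 (fully open), set as the call begins (left out, the last holds). The fingers move at their own pace and stop on an object; "grip_force" is the grip in N (left out, the last holds). Time passes only in rows, so rows that repeat a pose let the fingers close. It gives the time, the measured TCP pose, the force and the opening at its end, in the units of the state.
- arm.get_obs(): the state, without advancing time (a new reading comes with each control period).
- arm.camera(name): name is "scene" or "top" or "wrist"; returns (picture, depth): 420x560x3 uint8, red, green, blue; 420x560 float32, m along the optical axis (not along the pixel's ray), 0 where there is no reading.
- arm.camera_info(name): a dict with "fx", "fy", "cx", "cy" (pixels), "dist_coeffs" ([k1, k2, p1, p2, k3] as OpenCV has them; the pictures are not rectified), "R" (3x3) and "t" (3): a world point X has camera coordinates R X + t. Camera axes: x right, y down, z forward; pixel columns grow to the right and rows downward; lengths in m; the calibration is good to about 2 mm. A picture is of the moment at which its call begins: read the wrist's pose just before it. camera_info takes no time and is no camera call; for the wrist camera it gives the pose at the moment of the call.
- arm.job_done(): hands the job in, once; it reports no verdict.
The state is a dict: "clock": time; "joint_positions": joint angles; "joint_velocities": joint speeds; "effort": joint torques, N m; "eef_pos": TCP position; "tcp_rot": TCP orientation; "contact_force": force on the tool from outside, world axes, zero at the start; "wrist_torque": the same for the moment, N m; "width": finger opening in m.
Only numpy, scipy, OpenCV 4.12 (cv2) and the standard library are available. Lean on these libraries where they do the work, as an engineer would, in place of code of your own. Each camera call takes 0.05 s, during which the arm holds its last target. There are 200 camera calls.

### The job

Lift the clear cover off the stack of assay panels, lower it onto the middle of the dark rubber mat and let go of it there, standing upright. Then take the top two panels from the stack, one at a time, and lower one into each of the two empty bays of the spinner's rotor before letting go, so that each lies flat on the rotor within its bay's pins. Leave the rest of the stack, the two panels already in the rotor and everything else on the bench where they are.

Things in the scene. Friction and masses are not known exactly. Their poses are not given: they have to be found in the camera images.
- cover: loose clear plastic hood over the stack: open-bottomed box 118 (own x) x 68 (own y) x 66 mm high, walls 3 mm, 140 g; origin: centre of its lower edge plane. On top, centred, a grey bar grip 50 (own x) x 16 (own y) x 28 mm high (94 mm over all). At the start it stands on the stand, 8 mm above the bench; lift it over 65 mm straight up to clear the stack
- cover_grip (a point): middle of the cover's bar grip, 82 mm above the cover's lower edge (12 mm below the grip's top); same axes as the cover
- mat: dark grey rubber mat for the cover, 150 (own x) x 104 (own y) x 3 mm thick, fixed flat on the bench; origin: centre of its underside. It and the stand may swap places
- stand: aluminium base plate under the stack, 134 (own x) x 84 (own y) x 8 mm, fixed; origin: centre of its underside
- panel_1: plain white plastic assay panel, 100 (own x) x 50 (own y) x 14 (z) mm, 70 g, flat sides, shallow wells marked on top; origin: centre of its underside; top of the stack of four (top face 64 mm above the bench), each panel a few mm and degrees out of line
- panel_2: plain white plastic assay panel, 100 (own x) x 50 (own y) x 14 (z) mm, 70 g, flat sides, shallow wells marked on top; origin: centre of its underside; second from the top of the stack
- panel_3: plain white plastic assay panel, 100 (own x) x 50 (own y) x 14 (z) mm, 70 g, flat sides, shallow wells marked on top; origin: centre of its underside; third from the top, stays in the stack
- panel_4: plain white plastic assay panel, 100 (own x) x 50 (own y) x 14 (z) mm, 70 g, flat sides, shallow wells marked on top; origin: centre of its underside; bottom of the stack on the stand, stays
- rotor: round aluminium plate sunk in the spinner's drum, fixed, 300 mm across, 10 mm thick; origin: centre of its underside, 56 mm above the bench. At its centre a hub 40 mm across, 28 mm high. Four equal bays point outward along own +x, +y, -x, -y, centres 88 mm from the axis; panels lie in them with the long side along the radius. The +x and -x bays are empty
- bay_a (a point): middle of the floor (rotor's upper face, 66 mm above the bench) of the empty bay along the rotor's +x; axes as the rotor. A bay is fenced by six round-topped steel pins, 8 mm across, 11 mm high: two along each long side, 40 mm either side of its middle, and one at each end. They leave 3 mm of play all round a panel; the middle of the long sides is open for fingers
- bay_b (a point): middle of the floor of the other empty bay, just like bay_a, along the rotor's -x; axes as the rotor
- spinner: white round drum of the spinner, 330 mm across, fixed; the rotor lies sunk in it, the drum's rim is 90 mm above the bench and 10 mm thick, with a control box on the front and a grey box at the back; origin: centre of its underside
- loaded_a: plain white plastic assay panel, 100 (own x) x 50 (own y) x 14 (z) mm, 70 g, flat sides, shallow wells marked on top; origin: centre of its underside; already in the rotor, in the bay along the rotor's +y; leave it
- loaded_b: plain white plastic assay panel, 100 (own x) x 50 (own y) x 14 (z) mm, 70 g, flat sides, shallow wells marked on top; origin: centre of its underside; already in the rotor, in the bay along the rotor's -y; leave it
- bottle: bystander: closed round bottle 56 mm across, 150 mm high, standing between the spinner and the stack; origin: centre of its underside
- marker: bystander: marker pen lying along own x, 130 mm long, 17 mm thick; origin: under its middle
- beaker: bystander: glass beaker, 70 mm across, 90 mm high; origin: centre of its underside
- tape: bystander: black tape dispenser 130 x 55 mm, 80 mm high; origin: centre of its underside
- timer: bystander: flat white lab timer 60 x 70 x 22 mm; origin: centre of its underside
- rack: bystander: grey tube rack 70 x 160 x 45 mm with capped tubes up to 93 mm high; origin: centre of its underside
There are look-alikes about, which are no part of the job. Leave any green or pink look-alike of the cover alone.

How it is judged:
On the way, in this order (a step that is already met when the one before it is completed fails the run):
1. the cover is lowered over the mat in the grip: its middle within 40 mm of the mat's middle and its lower edge within 12 mm of the mat, while the fingers still hold it (horizontal distance between cover and mat below 0.04 m and z of cover in the frame of mat below 0.015 m and contact force between the fingers and cover above 0.5 N), for 0.04 s.
2. the top panel is lowered, still in the grip, into an empty bay (less than 12 mm above its floor) while the next panel is still on the stack (((horizontal distance between panel_1 and bay_a below 0.007 m and angle between the x axis of panel_1 and the x axis of rotor, either way round below 0.12 rad and z of panel_1 in the frame of bay_a below 0.012 m) or (horizontal distance between panel_1 and bay_b below 0.007 m and angle between the x axis of panel_1 and the x axis of rotor, either way round below 0.12 rad and z of panel_1 in the frame of bay_b below 0.012 m)) and contact force between the fingers and panel_1 above 0.5 N and distance of panel_2 from where it was at the start of the episode below 0.025 m), for 0.04 s.
3. the second panel is lowered, still in the grip, into an empty bay (less than 12 mm above its floor) (((horizontal distance between panel_2 and bay_a below 0.007 m and angle between the x axis of panel_2 and the x axis of rotor, either way round below 0.12 rad and z of panel_2 in the frame of bay_a below 0.012 m) or (horizontal distance between panel_2 and bay_b below 0.007 m and angle between the x axis of panel_2 and the x axis of rotor, either way round below 0.12 rad and z of panel_2 in the frame of bay_b below 0.012 m)) and contact force between the fingers and panel_2 above 0.5 N), for 0.04 s.
At the end, for the whole second after the job is handed in: Cover upright and still on the mat, middles within 40 mm; the top two panels flat on the rotor floor (within 3 mm), one in each empty bay, within 7 mm of its middle and 7 degrees of its direction, either end out; the two lower panels still stacked within 20 mm of their start (horizontal distance between cover and mat below 0.04 m and z of cover in the frame of mat below 0.007 m and angle between cover's own z axis and vertical below 0.06 rad and height (world z) of cover_grip above 0.07 m and linear speed of cover below 0.02 m/s and (((horizontal distance between panel_1 and bay_a below 0.007 m and angle between the x axis of panel_1 and the x axis of rotor, either way round below 0.12 rad and z of panel_1 in the frame of bay_a below 0.003 m and angle between panel_1's own z axis and vertical below 0.06 rad and linear speed of panel_1 below 0.02 m/s) and (horizontal distance between panel_2 and bay_b below 0.007 m and angle between the x axis of panel_2 and the x axis of rotor, either way round below 0.12 rad and z of panel_2 in the frame of bay_b below 0.003 m and angle between panel_2's own z axis and vertical below 0.06 rad and linear speed of panel_2 below 0.02 m/s)) or ((horizontal distance between panel_1 and bay_b below 0.007 m and angle between the x axis of panel_1 and the x axis of rotor, either way round below 0.12 rad and z of panel_1 in the frame of bay_b below 0.003 m and angle between panel_1's own z axis and vertical below 0.06 rad and linear speed of panel_1 below 0.02 m/s) and (horizontal distance between panel_2 and bay_a below 0.007 m and angle between the x axis of panel_2 and the x axis of rotor, either way round below 0.12 rad and z of panel_2 in the frame of bay_a below 0.003 m and angle between panel_2's own z axis and vertical below 0.06 rad and linear speed of panel_2 below 0.02 m/s))) and distance of each of panel_3, panel_4 from where it was at the start of the episode below 0.02 m); the robot touches nothing.
It fails at once if the two lower panels of the stack are shifted by more than 20 mm (distance of any of panel_3, panel_4 from where it was at the start of the episode above 0.02 m).
It fails at once if a panel already in the rotor is moved by more than 15 mm (distance of any of loaded_a, loaded_b from where it was at the start of the episode above 0.015 m).
It fails at once if a bystander is moved by more than 30 mm (distance of any of bottle, marker, beaker, tape, timer, rack from where it was at the start of the episode above 0.03 m).
It also fails if it takes over 72 s, if anything falls off the work surface, if the arm or the gripper's body presses on something with over 40 N, if the wrist force passes 120 N, or if a joint passes its speed limit or range.

## Working session

There is one attempt and no reset: what is moved stays moved. The work goes in short steps, Python scripts to look and compute and a tool call to move; the robot and the scene stay as the last step left them, time stands still between calls to the robot, and variables do not carry over. Pictures are saved under pics/ and viewed, on a budget of 10 in all, crops included, one or two more only if the job needs it, and the job is handed in when it is done.

Besides the shell and the picture viewer there is one more tool, called after ">>>" as name(argument=value, ...), one argument or row to a line, values as JSON. drive_tool: Moves the arm, as the interface text tells. Its arguments: {"type":"object","properties":{"rows":{"type":"array"},"claw":{"type":"number"},"grip_force":{"type":"number"}},"required":["rows"]}

```bash
ls; mkdir -p pics
cat > h.py <<'E'
import numpy as np, cv2
from plant import arm
from scipy.spatial.transform import Rotation as Ro
def shot(n, save=None):
    i=arm.camera_info(n); p,d=arm.camera(n)
    if save:
        cv2.imwrite(f'pics/{save}.png',p[:,:,::-1]); np.savez(f'pics/{save}.npz',p=p,d=d,**{k:np.array(v) for k,v in i.items()})
    return p,d,i
def load(s):
    z=np.load(f'pics/{s}.npz'); return z['p'],z['d'],z
def K(i): return np.array([[i['fx'],0,i['cx']],[0,i['fy'],i['cy']],[0,0,1]],float)
def rays(i,uv):
    u=cv2.undistortPoints(np.array(uv,float).reshape(-1,1,2),K(i),np.array(i['dist_coeffs'],float)).reshape(-1,2)
    return np.c_[u,np.ones(len(u))]
def plane(i,uv,z):
    R=np.array(i['R']);t=np.array(i['t']);c=-R.T@t; r=rays(i,uv)@R
    return c+r*((z-c[2])/r[:,2])[:,None]
def cloud(i,d):
    v,u=np.mgrid[:d.shape[0],:d.shape[1]]
    r=rays(i,np.stack([u.ravel(),v.ravel()],1))*d.reshape(-1,1)
    P=(r-np.array(i['t']))@np.array(i['R']); P[d.ravel()==0]=np.nan
    return P.reshape(*d.shape,3)
def proj(i,X):
    R=np.array(i['R']);return cv2.projectPoints(np.array(X,float).reshape(-1,1,3),cv2.Rodrigues(R)[0],np.array(i['t'],float),K(i),np.array(i['dist_coeffs'],float))[0].reshape(-1,2)
def tool():
    o=arm.get_obs();q=np.array(o['tcp_rot']);return np.array(o['eef_pos']),Ro.from_quat(q[[1,2,3,0]]),o
E
python3 - <<'E'
from h import *
o=arm.get_obs();print({k:np.round(v,3).tolist() for k,v in o.items()},arm.finger_overhang)
ims=[]
for n in ('top','scene'):
    p,d,i=shot(n,n+'0');ims.append(p)
    print(n,(-np.array(i['R']).T@i['t']).round(3),np.array(i['R']).round(2).tolist(),i['fx'],i['dist_coeffs'])
E
```

```text
pics
{'clock': 0.0, 'joint_positions': [1.364, 0.322, -0.07, 1.452, 0.023, 1.371, -0.057], 'joint_velocities': [-0.0, 0.0, -0.001, -0.001, 0.001, 0.0, 0.001], 'effort': [-0.0, -49.129, -0.404, -31.253, -0.064, 0.044, 0.0], 'eef_pos': [0.142, -0.634, 0.238], 'tcp_rot': [-0.001, 0.994, 0.11, -0.0], 'contact_force': [0.424, 0.426, -0.729], 'wrist_torque': [0.079, -0.038, -0.0], 'width': 0.087} 0.017
top [0.318 0.011 1.525] [[0.03, -1.0, 0.0], [-0.99, -0.03, -0.13], [0.13, -0.0, -0.99]] 464.1202958315125 [0.02697389 0.         0.         0.         0.        ]
scene [ 1.068 -0.677  0.681] [[0.77, 0.64, -0.01], [0.34, -0.42, -0.84], [-0.54, 0.64, -0.54]] 386.95927233499896 [-0.05036805  0.          0.          0.          0.        ]
```

View pics/top0.png

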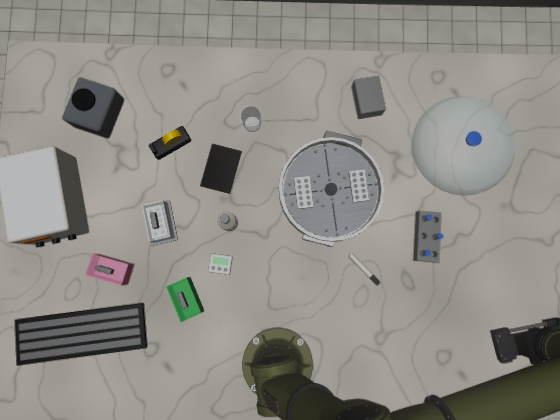

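View pics/scene0.png

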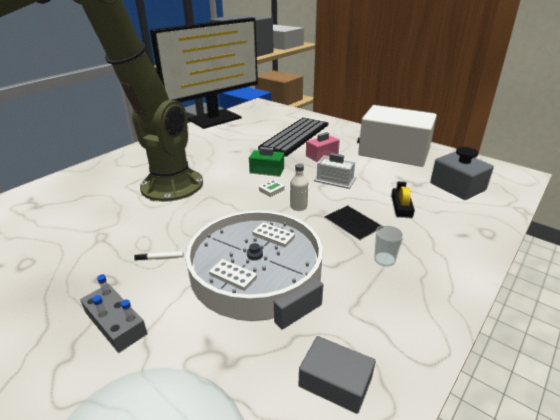

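Top view: clear cover with white stack at (159,222). Look-alikes are green at (185,299) and pink at (109,269), and I choose the clear one. The dark mat is at (221,168), the spinner at (331,189) with the loaded panels at (304,192) and (360,186), and the bottle at (228,221). The scene view agrees, with the clear cover at (337,168).

Run:
```python
from h import *
p,d,i=load('top0'); P=cloud(i,d)
g=cv2.cvtColor(p,cv2.COLOR_RGB2GRAY)
def sub(m,x0,y0,x1,y1):
    o=np.zeros_like(m);o[y0:y1,x0:x1]=m[y0:y1,x0:x1];return o
def rect(mask,z,name):
    cs,_=cv2.findContours(mask.astype(np.uint8),cv2.RETR_EXTERNAL,cv2.CHAIN_APPROX_NONE)
    for c in cs:
        if cv2.contourArea(c)<15: continue
        X=plane(i,c.reshape(-1,2),z)
        (cx,cy),(w,h),a=cv2.minAreaRect((X[:,:2]*1000).astype(np.float32))
        if w<h: w,h,a=h,w,a+90
        print(name,'px',c.reshape(-1,2).mean(0).round(),'c',round(cx,1),round(cy,1),'size',round(w,1),round(h,1),'long-axis deg',round((a+90)%180-90,1))
rect(sub(g<50,195,140,250,200),.003,'mat')
rect(sub(g>190,280,160,385,215),.080,'loaded')
rect(sub(g<110,148,203,172,240),.102,'grip')
# heights at cover
for nm,(u,v) in dict(grip=(155,221),gripc=(154,218),stack=(163,230),bottle=(228,221),hub=(331,189),rot=(331,215),mat=(221,168),bench=(260,210)).items(): print(nm,P[v,u].round(3))
# spinner rim circle, hub
m=(P[:,:,2]>.083)&(P[:,:,2]<.097); m=sub(m,270,130,395,250)
print('rim n',m.sum()); X=P[m>0][:,:2]; A=np.c_[2*X,np.ones(len(X))]; s=np.linalg.lstsq(A,(X**2).sum(1),rcond=None)[0]; print('rim c',s[:2].round(4),np.sqrt(s[2]+s[:2]@s[:2]))
big=[cv2.resize(p[y0:y1,x0:x1,::-1],(400,480),interpolation=cv2.INTER_CUBIC) for x0,y0,x1,y1 in [(130,192,190,264),(276,126,386,258)]]
cv2.imwrite('pics/crop1.png',np.hstack(big))
```

```text
mat px [221. 168.] c 622.7 204.2 size 146.7 99.0 long-axis deg -13.1
grip px [156. 221.] c 435.6 383.1 size 49.1 18.2 long-axis deg -4.0
grip px [168. 224.] c 433.2 347.9 size 111.7 33.0 long-axis deg -2.9
grip [0.433 0.385 0.105]
gripc [0.442 0.389 0.102]
stack [0.408 0.367 0.071]
bottle [0.436 0.159 0.138]
hub [ 0.548 -0.154  0.094]
rot [ 0.469 -0.158  0.065]
mat [ 0.624  0.204 -0.001]
bench [0.486 0.069 0.001]
rim n 1359
rim c [ 0.5518 -0.1539] 0.14540906962786085
```

View pics/crop1.png

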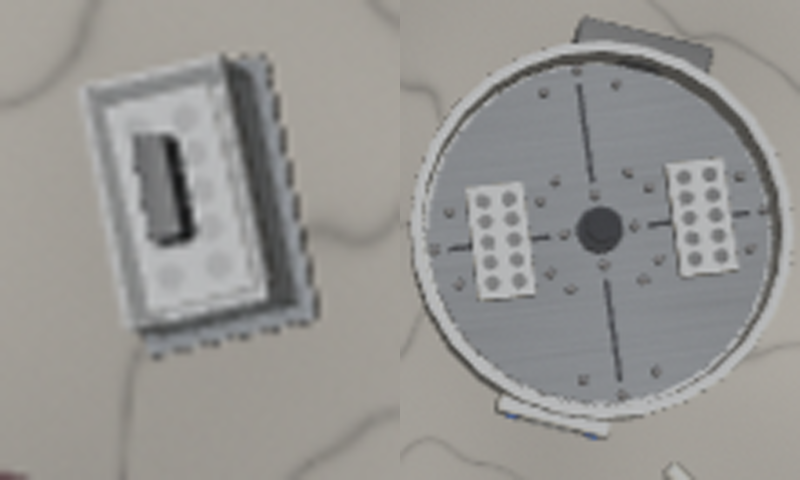

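```bash
cat >> h.py <<'E'
def go(x,y,z,yawdeg):
    "shift (cm) and turn (deg) in tool axes to reach world x,y,z with tool x at yaw, tool z down"
    p,R,o=tool(); c,s=np.cos(np.radians(yawdeg)),np.sin(np.radians(yawdeg))
    T=np.array([[c,s,0],[s,-c,0],[0,0,-1]])
    d=R.inv().apply(np.array([x,y,z])-p)*100; w=(R.inv()*Ro.from_matrix(T)).as_rotvec(degrees=True)
    print('at',p.round(4),'-> rows',d.round(2),w.round(2),'n>=',int(np.ceil(max(np.linalg.norm(d)/4.17,np.linalg.norm(w)/7.16))))
E
python3 - <<'E'
from h import *
i=arm.camera_info('wrist');R=np.array(i['R']);c=-R.T@i['t'];p,Rt,o=tool()
print('cam in tool',Rt.inv().apply(c-p).round(4),'optical in tool',Rt.inv().apply(R[2]).round(3),i['fx'],Rt.as_matrix().round(3).tolist())
go(.55,-.155,.34,10)
E
```

```text
cam in tool [ 0.0751  0.0008 -0.1451] optical in tool [-0.276 -0.     0.961] 316.46056402225804 [[0.976, 0.219, -0.0], [0.219, -0.976, 0.002], [-0.0, -0.002, -1.0]]
at [ 0.1422 -0.6338  0.2386] -> rows [ 50.27 -37.8  -10.08] [-0.1   0.01  2.66] n>= 16
```

>>> drive_tool(
  rows=[
    [50.3,-37.8,-10.1,0,0,2.7],
    [50.3,-37.8,-10.1,0,0,2.7],
    [50.3,-37.8,-10.1,0,0,2.7],
    [50.3,-37.8,-10.1,0,0,2.7],
    [50.3,-37.8,-10.1,0,0,2.7],
    [50.3,-37.8,-10.1,0,0,2.7],
    [50.3,-37.8,-10.1,0,0,2.7],
    [50.3,-37.8,-10.1,0,0,2.7],
    [50.3,-37.8,-10.1,0,0,2.7],
    [50.3,-37.8,-10.1,0,0,2.7],
    [50.3,-37.8,-10.1,0,0,2.7],
    [50.3,-37.8,-10.1,0,0,2.7],
    [50.3,-37.8,-10.1,0,0,2.7],
    [50.3,-37.8,-10.1,0,0,2.7],
    [50.3,-37.8,-10.1,0,0,2.7],
    [50.3,-37.8,-10.1,0,0,2.7],
    [50.3,-37.8,-10.1,0,0,2.7],
    [50.3,-37.8,-10.1,0,0,2.7],
  ],
  claw=1,
)

```text
clock: 1.6
eef_pos: [0.5503, -0.1548, 0.3399]
tcp_rot: [-0.0, 0.996, 0.088, -0.001]
contact_force: [-0.4, -0.0, -0.4]
width: 0.0872
```

Run:
```python
from h import *
p,d,i=shot('wrist','w_rotor')
go(.436-.0,.383,.30,14)
```

```text
at [ 0.5496 -0.1563  0.3398] -> rows [ -1.91 -55.08   3.97] [ 0.01  0.1  -4.1 ] n>= 14
```

View pics/w_rotor.png

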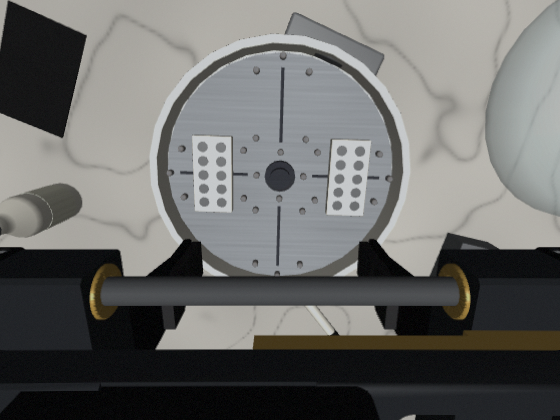

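The wrist view shows the whole rotor. The upper (world +x) empty bay has pins at about (257,71), (309,72), (283,56), (257,138), (306,139) and (281,152); the lower bay is at about (278,235). Next I fit the known pin pattern to the detected pins.

```bash
cat > pins.py <<'E'
from h import *
def pins(name,c0,a0,gate=.008):
    p,d,i=load(name); g=cv2.cvtColor(p,cv2.COLOR_RGB2GRAY)
    bh=cv2.morphologyEx(g,cv2.MORPH_BLACKHAT,np.ones((13,13),np.uint8))
    n,l,s,ct=cv2.connectedComponentsWithStats((bh>25).astype(np.uint8))
    ok=(s[:,4]>=8)&(s[:,4]<120)&(s[:,2]<16)&(s[:,3]<16); uv=ct[ok]
    X=plane(i,uv,.0745)[:,:2]
    b=np.array([(sx*40,sy*32) for sx in(1,-1) for sy in(1,-1)]+[(57,0),(-57,0)],float)/1000
    M=[(np.array([[c,-s],[s,c]])@(b+[.088,0]).T).T for c,s in [(1,0),(0,1),(-1,0),(0,-1)]]; M=np.vstack(M)
    c=np.array(c0);a=np.radians(a0)
    for it in range(6):
        Rm=np.array([[np.cos(a),-np.sin(a)],[np.sin(a),np.cos(a)]]); Y=M@Rm.T+c
        D=np.linalg.norm(Y[:,None]-X[None],axis=2); j=D.argmin(1); k=D.min(1)<(gate if it<3 else .004)
        A=M[k];B=X[j[k]];U,S,V=np.linalg.svd((A-A.mean(0)).T@(B-B.mean(0)));R2=V.T@np.diag([1,np.linalg.det(V.T@U.T)])@U.T
        a=np.arctan2(R2[1,0],R2[0,0]);c=B.mean(0)-R2@A.mean(0)
    r=np.linalg.norm(A@R2.T+c-B,axis=1)
    print('pins',k.sum(),np.flatnonzero(k),'centre',c.round(4),'deg',np.degrees(a).round(2),'rms mm',(1e3*np.sqrt((r**2).mean())).round(2))
    for sgn in(1,-1): print(' bay',(c+sgn*.088*R2[:,0]).round(4))
    return c,a,R2
E
python3 - <<'E'
from pins import *
for a0 in (7,10,13): c,a,R2=pins('w_rotor',(.551,-.154),a0)
p,d,i=load('w_rotor');P=cloud(i,d)
for u,v in [(300,100),(240,230),(280,176),(212,174),(348,178)]: print(P[v,u].round(4))
g=cv2.cvtColor(p,cv2.COLOR_RGB2GRAY)
h=cv2.minMaxLoc  # hub centre
m=np.zeros_like(g);m[155:197,260:300]=(g[155:197,260:300]<70);ct=np.argwhere(m)[:,::-1].mean(0);print('hub',ct,plane(i,[ct],.094))
print('hub side ok; mat right edge etc')
E
```

```text
pins 21 [ 0  1  2  3  5  6  7  8  9 11 12 13 14 15 16 17 18 19 20 21 23] centre [ 0.551  -0.1553] deg 8.55 rms mm 1.41
 bay [ 0.638  -0.1422]
 bay [ 0.4639 -0.1684]
pins 21 [ 0  1  2  3  5  6  7  8  9 11 12 13 14 15 16 17 18 19 20 21 23] centre [ 0.551  -0.1553] deg 8.55 rms mm 1.41
 bay [ 0.638  -0.1422]
 bay [ 0.4639 -0.1684]
pins 21 [ 0  1  2  3  5  6  7  8  9 11 12 13 14 15 16 17 18 19 20 21 23] centre [ 0.551  -0.1553] deg 8.55 rms mm 1.41
 bay [ 0.638  -0.1422]
 bay [ 0.4639 -0.1684]
[ 0.6478 -0.1642  0.0658]
[ 0.4627 -0.1145  0.0653]
[ 0.5536 -0.1555  0.094 ]
[ 0.5379 -0.0688  0.0786]
[ 0.5638 -0.2436  0.0789]
hub [279.45480631 175.46341463] [[ 0.55415682 -0.15474967  0.094     ]]
hub side ok; mat right edge etc
```

>>> drive_tool(
  rows=[
    [-2,-55,2,0,0,-4],
    [-2,-55,2,0,0,-4],
    [-2,-55,2,0,0,-4],
    [-2,-55,2,0,0,-4],
    [-2,-55,2,0,0,-4],
    [-2,-55,2,0,0,-4],
    [-2,-55,2,0,0,-4],
    [-2,-55,2,0,0,-4],
    [-2,-55,2,0,0,-4],
    [-2,-55,2,0,0,-4],
    [-2,-55,2,0,0,-4],
    [-2,-55,2,0,0,-4],
    [-2,-55,2,0,0,-4],
    [-2,-55,2,0,0,-4],
    [-2,-55,2,0,0,-4],
    [-2,-55,2,0,0,-4],
    [-2,-55,2,0,0,-4],
  ],
)

```text
clock: 3.07
eef_pos: [0.4374, 0.3801, 0.3201]
tcp_rot: [0.001, 0.993, 0.119, 0.0]
contact_force: [0.2, -1.1, -0.1]
width: 0.0873
```

Run:
```python
from h import *
p,R,o=tool();print(p,o['tcp_rot']);p,d,i=shot('wrist','w_cover')
```

```text
[0.43744885 0.38014579 0.32010135] [1.17707780e-03 9.92863188e-01 1.19253043e-01 1.30682416e-04]
```

View pics/w_cover.png

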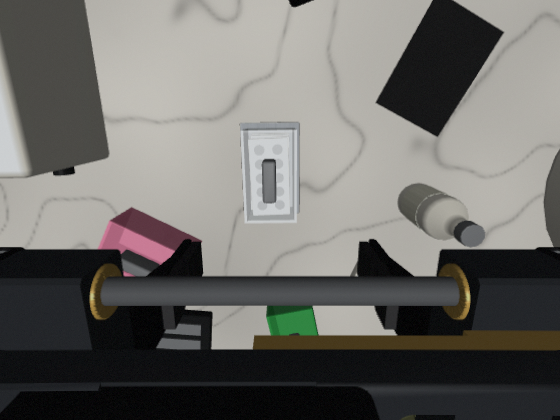

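The wrist view shows the clear cover at (270,172) with its grey grip at (269,181), the pink and green look-alikes at (150,250) and (290,322), the mat at (440,66) and the bottle at (440,215). The choice of the clear cover is confirmed.

Run:
```python
from h import *
p,d,i=load('w_cover');P=cloud(i,d);g=cv2.cvtColor(p,cv2.COLOR_RGB2GRAY)
def rect(m,z,nm):
    cs,_=cv2.findContours(m.astype(np.uint8),cv2.RETR_EXTERNAL,cv2.CHAIN_APPROX_NONE);c=max(cs,key=cv2.contourArea).reshape(-1,2)
    X=plane(i,c,z);(cx,cy),(w,h),a=cv2.minAreaRect((X[:,:2]*1000).astype(np.float32))
    if w<h:w,h,a=h,w,a+90
    print(nm,round(cx,1),round(cy,1),'size',round(w,1),round(h,1),'deg',round((a+90)%180-90,1))
m=np.zeros_like(g);m[150:212,255:285]=g[150:212,255:285]<140; rect(m,.102,'grip')
Z=P[:,:,2];m=np.zeros_like(g);m[140:215,250:290]=(Z[140:215,250:290]>.094); rect(m,.102,'grip depth'); print(P[(m>0)].mean(0).round(4),P[182,269])
m=np.zeros_like(g);m[0:140,370:505]=g[0:140,370:505]<50;rect(m,.003,'mat')
rg=P[100:240,225:320];s=rg[...,2]
for lo,hi in((.005,.012),(.06,.068),(.07,.078)): print(lo,((s>lo)&(s<hi)).sum())
m=np.zeros_like(g);m[100:240,225:320]=(s>.004);rect(m,.008,'all(z=8)');rect(m,.074,'all(z=74)')
```

```text
grip 437.3 392.1 size 51.0 15.3 deg 13.5
grip depth 436.2 391.8 size 48.7 15.3 deg 13.5
[0.4367 0.3917 0.1016] [0.43610068 0.39114679 0.10163976]
mat 621.3 205.0 size 148.1 102.8 deg -13.1
0.005 587
0.06 12
0.07 4467
all(z=8) 427.7 390.0 size 148.3 83.6 deg 14.5
all(z=74) 439.6 391.1 size 126.9 71.5 deg 14.5
```

>>> drive_tool(
  rows=[
    [0.2,-1.1,8,0,0,0],
    [0.2,-1.1,8,0,0,0],
    [0.2,-1.1,16,0,0,0],
    [0.2,-1.1,16,0,0,0],
    [0.2,-1.1,19,0,0,0],
    [0.2,-1.1,21,0,0,0],
    [0.2,-1.1,22.2,0,0,0],
    [0.2,-1.1,22.2,0,0,0],
    [0.2,-1.1,22.2,0,0,0],
  ],
)

```text
clock: 3.87
eef_pos: [0.4359, 0.3932, 0.0991]
tcp_rot: [0.0, 0.993, 0.12, 0.0]
contact_force: [0.5, 0.4, 0.4]
width: 0.087
```

>>> drive_tool(
  rows=[
    [0,0,0,0,0,0],
    [0,0,0,0,0,0],
    [0,0,0,0,0,0],
    [0,0,0,0,0,0],
    [0,0,0,0,0,0],
    [0,0,0,0,0,0],
    [0,0,0,0,0,0],
    [0,0,0,0,0,0],
  ],
  claw=-1,
  grip_force=25,
)

```text
clock: 4.53
eef_pos: [0.4348, 0.3942, 0.0985]
tcp_rot: [0.0, 0.993, 0.122, -0.0]
contact_force: [-0.3, -0.2, -0.0]
width: 0.0417
```

>>> drive_tool(
  rows=[
    [0,0,0,0,0,0],
    [0,0,0,0,0,0],
    [0,0,0,0,0,0],
    [0,0,0,0,0,0],
    [0,0,0,0,0,0],
    [0,0,0,0,0,0],
    [0,0,0,0,0,0],
  ],
)

```text
clock: 5.12
eef_pos: [0.4347, 0.394, 0.0982]
tcp_rot: [0.0, 0.993, 0.121, -0.0]
contact_force: [0.4, 0.2, -0.8]
width: 0.0155
```

>>> drive_tool(
  rows=[
    [0,0,-1,0,0,0],
    [0,0,-2.5,0,0,0],
    [0,0,-4.5,0,0,0],
    [0,0,-7,0,0,0],
    [0,0,-10,0,0,0],
    [0,0,-12,0,0,0],
    [0,0,-12,0,0,0],
    [0,0,-12,0,0,0],
  ],
)

```text
clock: 5.78
eef_pos: [0.4354, 0.3951, 0.221]
tcp_rot: [-0.001, 0.993, 0.122, 0.002]
contact_force: [0.2, -0.2, -1.9]
width: 0.016
```

Run:
```python
from h import *
shot('scene','s1'); p,R,o=tool(); print(o['width'],o['contact_force'])
go(.6215,.2045,p[2],-13)
```

```text
0.015491436199011253 [-0.1074475  -1.02351594 -1.76260924]
at [0.4349 0.3943 0.2193] -> rows [1.353e+01 2.292e+01 2.000e-02] [-1.000e-02 -7.000e-02  2.696e+01] n>= 7
```

View pics/s1.png

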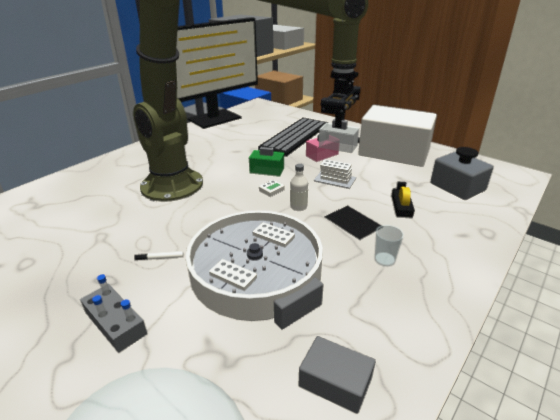

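The cover is held clear at (339,133), and the stack stands undisturbed at (336,173).

>>> drive_tool(
  rows=[
    [3.5,6,0,0,0,7],
    [7,12,0,0,0,14],
    [10,17,0,0,0,20],
    [12,20,0,0,0,24],
    [13.5,22.9,0,0,0,27],
    [13.5,22.9,0,0,0,27],
    [13.5,22.9,0,0,0,27],
    [13.5,22.9,3,0,0,27],
    [13.5,22.9,6,0,0,27],
    [13.5,22.9,9,0,0,27],
    [13.5,22.9,11,0,0,27],
    [13.5,22.9,11.8,0,0,27],
    [13.5,22.9,12.1,0,0,27],
    [13.5,22.9,12.3,0,0,27],
    [13.5,22.9,12.4,0,0,27],
    [13.5,22.9,12.4,0,0,27],
  ],
)

```text
clock: 7.17
eef_pos: [0.6219, 0.2049, 0.0959]
tcp_rot: [-0.0, 0.994, -0.114, 0.001]
contact_force: [-0.4, -0.5, -1.1]
width: 0.0159
```

Run:
```python
from h import *
print({k:np.round(v,4).tolist() for k,v in tool()[2].items() if k in('eef_pos','contact_force','width','tcp_rot')})
```

```text
{'eef_pos': [0.6219, 0.2049, 0.0959], 'tcp_rot': [-0.0004, 0.9935, -0.1136, 0.001], 'contact_force': [-0.3973, -0.5361, -1.1335], 'width': 0.0159}
```

>>> drive_tool(
  rows=[
    [0,0,0.1,0,0,0],
    [0,0,0.15,0,0,0],
    [0,0,0.2,0,0,0],
    [0,0,0.25,0,0,0],
    [0,0,0.25,0,0,0],
    [0,0,0.25,0,0,0],
  ],
)

```text
clock: 7.67
eef_pos: [0.6215, 0.2045, 0.093]
tcp_rot: [0.0, 0.994, -0.114, 0.001]
contact_force: [-1.8, -0.5, 5.1]
width: 0.0162
```

Contact with the mat (+5 N). Open and rise.

>>> drive_tool(
  rows=[
    [0,0,0,0,0,0],
    [0,0,0,0,0,0],
    [0,0,0,0,0,0],
    [0,0,0,0,0,0],
    [0,0,0,0,0,0],
    [0,0,0,0,0,0],
    [0,0,0,0,0,0],
  ],
  claw=1,
)

```text
clock: 8.25
eef_pos: [0.621, 0.2045, 0.0919]
tcp_rot: [0.0, 0.994, -0.114, -0.0]
contact_force: [0.2, 0.3, -0.0]
width: 0.0548
```

>>> drive_tool(
  rows=[
    [0,0,-2,0,0,0],
    [0,0,-5,0,0,0],
    [0,0,-9,0,0,0],
    [0,0,-13,0,0,0],
    [-3,-4,-13,0,0,-7],
    [-5,-7,-13,0,0,-14],
    [-7,-11,-13,0,0,-20],
    [-9,-14,-13,0,0,-27],
    [-11,-17,-13,0,0,-27],
    [-12,-20,-13,0,0,-27],
    [-13.5,-23,-13,0,0,-27],
    [-13.5,-23,-13,0,0,-27],
    [-13.5,-23,-13,0,0,-27],
  ],
)

```text
clock: 9.33
eef_pos: [0.539, 0.4621, 0.2217]
tcp_rot: [-0.001, 0.992, 0.124, -0.001]
contact_force: [-0.7, 0.1, -0.7]
width: 0.0869
```

Run:
```python
from h import *
p,R,o=tool();print(p,o['tcp_rot'],o['width']);p,d,i=shot('wrist','w_stack');
P=cloud(i,d)
import numpy as np
Z=P[...,2];x=P[...,0];y=P[...,1]
m=((abs(x-.436)<.08)&(abs(y-.392)<.06)&(Z>.056)&(Z<.07)).astype(np.uint8); print(m.sum(),np.median(Z[m>0]))
cs,_=cv2.findContours(m,cv2.RETR_EXTERNAL,cv2.CHAIN_APPROX_NONE);c=max(cs,key=cv2.contourArea).reshape(-1,2);print(c.min(0),c.max(0))
for zz,ff in((.064,c),):
    X=plane(i,ff,zz);print(cv2.minAreaRect((X[:,:2]*1000).astype(np.float32)))
q=p.copy()
for s in range(0,360,1): pass
```

```text
[0.53898363 0.4620528  0.22167868] [-6.17032561e-04  9.92264515e-01  1.24137981e-01 -7.16107194e-04] 0.08687576522684921
2172 0.06401465580249632
[295 306] [340 334]
((411.5706481933594, 385.4200439453125), (35.922462463378906, 50.60231399536133), 14.413494110107422)
```

View pics/w_stack.png

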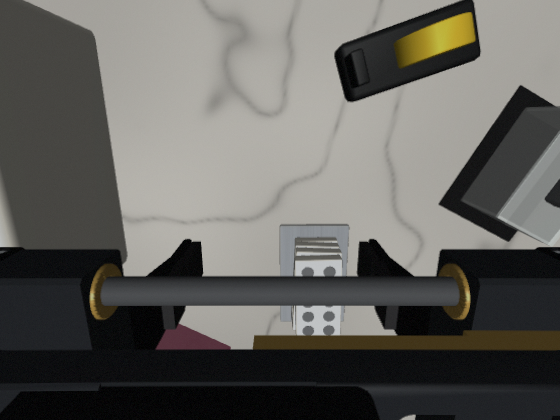

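My return shift used the old frame, so the arm went beyond the stack. Nothing was touched: the stack is at (318,290), and the cover stands on the mat at (530,170). Correcting.

Run:
```python
from h import *
go(.42,.388,.26,14)
```

```text
at [0.5409 0.4597 0.2216] -> rows [-13.47   4.02  -3.83] [0.03 0.03 0.06] n>= 4
```

>>> drive_tool(
  rows=[
    [-3.5,1,-3.8,0,0,0],
    [-7,2,-3.8,0,0,0],
    [-11,3,-3.8,0,0,0],
    [-13.5,4,-3.8,0,0,0],
    [-13.5,4,-3.8,0,0,0],
    [-13.5,4,-3.8,0,0,0],
    [-13.5,4,-3.8,0,0,0],
  ],
)

```text
clock: 9.97
eef_pos: [0.4223, 0.3861, 0.2605]
tcp_rot: [0.0, 0.993, 0.12, 0.001]
contact_force: [0.1, -0.1, -0.0]
width: 0.0872
```

```bash
cat > panel.py <<'E'
from h import *
def panel(name,z,c0=(.436,.392)):
    p,d,i=load(name);P=cloud(i,d);Z=P[...,2]
    m=((abs(P[...,0]-c0[0])<.09)&(abs(P[...,1]-c0[1])<.06)&(Z>z-.005)&(Z<z+.006)).astype(np.uint8)
    m=cv2.morphologyEx(m,cv2.MORPH_OPEN,np.ones((3,3),np.uint8))
    cs,_=cv2.findContours(m,cv2.RETR_EXTERNAL,cv2.CHAIN_APPROX_NONE);c=max(cs,key=cv2.contourArea)
    print('px',c.reshape(-1,2).min(0),c.reshape(-1,2).max(0),'medz',np.median(Z[m>0]).round(4))
    X=plane(i,c.reshape(-1,2),z)[:,:2]
    (cx,cy),(w,h),a=cv2.minAreaRect((X*1000).astype(np.float32))
    if w<h:w,h,a=h,w,a+90
    print('panel',round(cx,1),round(cy,1),'size',round(w,1),round(h,1),'deg',round((a+90)%180-90,2))
    return cx/1e3,cy/1e3,(a+90)%180-90
E
python3 - <<'E'
from panel import *
p,R,o=tool();print(p);shot('wrist','w_stack2')
x,y,a=panel('w_stack2',.064); go(x,y,.12,a); go(x,y,.0715,a)
E
```

```text
[0.42230324 0.38605358 0.26045254]
px [251 129] [300 220] medz 0.0641
panel 433.9 391.5 size 99.7 49.8 deg 16.01
at [0.4222 0.3866 0.2603] -> rows [ 1.23 -0.19 14.03] [ 0.   -0.07 -2.25] n>= 4
at [0.4222 0.3866 0.2603] -> rows [ 1.22 -0.19 18.88] [ 0.   -0.07 -2.25] n>= 5
```

View pics/w_stack2.png

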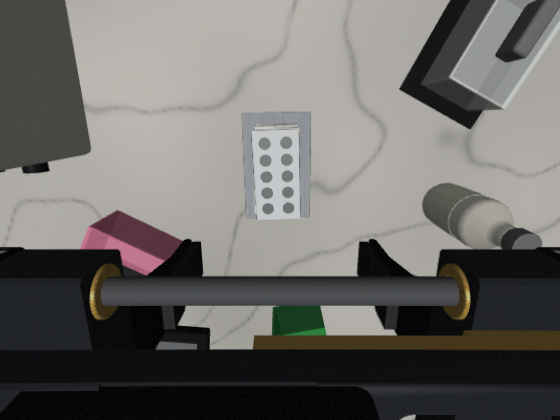

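Panel_1 measures 99.7 x 49.8 mm at (276,173) px, at z 64 mm. Descending on it.

>>> drive_tool(
  rows=[
    [1.2,-0.2,4,0,0,-2.3],
    [1.2,-0.2,8,0,0,-2.3],
    [1.2,-0.2,12,0,0,-2.3],
    [1.2,-0.2,15,0,0,-2.3],
    [1.2,-0.2,17,0,0,-2.3],
    [1.2,-0.2,18.3,0,0,-2.3],
    [1.2,-0.2,18.9,0,0,-2.3],
    [1.2,-0.2,18.9,0,0,-2.3],
    [1.2,-0.2,18.9,0,0,-2.3],
  ],
)

```text
clock: 10.77
eef_pos: [0.432, 0.3934, 0.0718]
tcp_rot: [-0.001, 0.99, 0.141, 0.0]
contact_force: [0.3, 0.7, 0.7]
width: 0.0872
```

>>> drive_tool(
  rows=[
    [0,0,0,0,0,0],
    [0,0,0,0,0,0],
    [0,0,0,0,0,0],
    [0,0,0,0,0,0],
    [0,0,0,0,0,0],
    [0,0,0,0,0,0],
    [0,0,0,0,0,0],
    [0,0,0,0,0,0],
    [0,0,0,0,0,0],
    [0,0,0,0,0,0],
  ],
  claw=-1,
  grip_force=20,
)

```text
clock: 11.6
eef_pos: [0.4314, 0.3924, 0.0711]
tcp_rot: [0.0, 0.99, 0.141, 0.0]
contact_force: [-0.2, -1.1, 1.8]
width: 0.0495
```

>>> drive_tool(
  rows=[
    [0,0,-0.7,0,0,0],
    [0,0,-2,0,0,0],
    [0,0,-5,0,0,0],
    [0,0,-9,0,0,0],
    [0,0,-13,0,0,0],
    [0,3,-16,0,0,0],
    [-0.5,6.5,-18,0,0,1],
    [-1,10,-18.9,0,0,3],
    [-1,14,-18.9,0,0,5],
    [-1,18,-18.9,0,0,7.6],
    [-1,22,-18.9,0,0,7.6],
    [-1.5,26,-18.9,0,0,7.6],
    [-1.5,30,-18.9,0,0,7.6],
    [-1.5,34,-18.9,0,0,7.6],
    [-2,38,-18.9,0,0,7.6],
    [-2,42,-18.9,0,0,7.6],
    [-2,46,-18.9,0,0,7.6],
    [-2,50,-18.9,0,0,7.6],
    [-2,53.5,-18.9,0,0,7.6],
    [-2,56,-18.9,0,0,7.6],
  ],
)

```text
clock: 13.27
eef_pos: [0.5691, -0.1549, 0.2608]
tcp_rot: [0.001, 0.997, 0.074, 0.0]
contact_force: [0.5, -0.4, -0.4]
width: 0.0497
```

>>> drive_tool(
  rows=[
    [0,0,0,0,0,0],
    [0,0,0,0,0,0],
    [0,0,0,0,0,0],
    [0,0,0,0,0,0],
  ],
)

```text
clock: 13.6
eef_pos: [0.5689, -0.1485, 0.2608]
tcp_rot: [-0.0, 0.997, 0.077, 0.0]
contact_force: [1.4, -0.7, -1.1]
width: 0.0495
```

Run:
```python
from pins import *
shot('wrist','w_bay1')
c,a,R2=pins('w_bay1',(.551,-.155),8.5)
for k in range(3): arm.camera('top'); print(tool()[0].round(4),tool()[2]['width'])
b=c+.088*R2[:,0]; t=b-.0016*R2[:,0]
go(t[0],t[1],.13,np.degrees(a)); go(t[0],t[1],.0905,np.degrees(a))
```

```text
pins 10 [ 0  1  6  7 10 11 13 15 18 21] centre [ 0.551  -0.1574] deg 9.02 rms mm 2.4
 bay [ 0.6379 -0.1436]
 bay [ 0.464  -0.1712]
[ 0.5689 -0.1489  0.2606] 0.04967766551846083
[ 0.5689 -0.1492  0.2605] 0.04964913370752606
[ 0.5689 -0.1495  0.2605] 0.04950717587712716
at [ 0.5689 -0.1495  0.2605] -> rows [ 6.75  0.46 13.05] [ 0.03 -0.02 -0.26] n>= 4
at [ 0.5689 -0.1495  0.2605] -> rows [ 6.74  0.46 17.  ] [ 0.03 -0.02 -0.26] n>= 5
```

View pics/w_bay1.png

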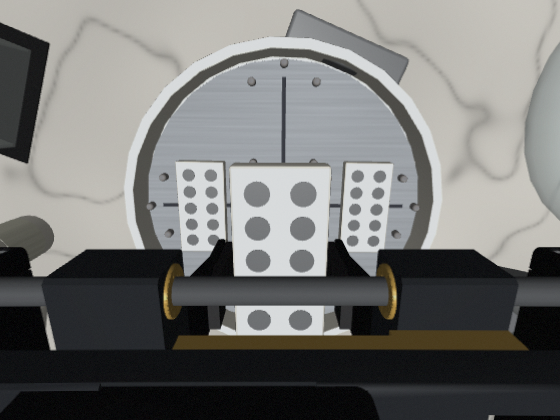

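The panel is in the grip at (280,250), front edge at v≈165. Far-bay outer pins are at (284,63), (252,81) and (317,82), with inner ones at about (253,162) and (309,162). Checking the local pins and the held panel's position directly.

Run:
```python
from h import *
p,d,i=load('w_bay1');P=cloud(i,d);g=cv2.cvtColor(p,cv2.COLOR_RGB2GRAY)
bh=cv2.morphologyEx(g,cv2.MORPH_BLACKHAT,np.ones((15,15),np.uint8))
a=np.radians(8.6);R2=np.array([[np.cos(a),-np.sin(a)],[np.sin(a),np.cos(a)]])
for nm,(u,v),b in [('end',(284,63),(57,0)),('L',(252,81),(40,32)),('R',(317,82),(40,-32)),('ld',(164,177),None),('ld',(403,179),None),('il',(253,162),(-40,32)),('ir',(309,162),(-40,-32))]:
    w=bh[v-9:v+10,u-9:u+10]>25; n,l,s,ct=cv2.connectedComponentsWithStats(w.astype(np.uint8)); 
    if n<2: print(nm,'none');continue
    k=1+s[1:,4].argmax();q=ct[k]+[u-9,v-9];X=plane(i,[q],.0745)[0]
    print(nm,q.round(1),s[k,4],X.round(4),'-> bay',(X[:2]-R2@(np.array(b)/1e3)).round(4) if b else '')
    # bright centre of the pin = top: 
Z=P[...,2];m=((Z>.245)&(Z<.262)&(g>150)).astype(np.uint8);m[:, :200]=0;m[:,360:]=0
ys=[v for v in range(168,236,8)];e=[]
for v in ys:
    us=np.flatnonzero(m[v]);e.append((us.min(),us.max()))
e=np.array(e,float);print(np.median(Z[m>0]));z=float(np.median(Z[m>0]))
L=plane(i,np.c_[e[:,0],ys],z);Rr=plane(i,np.c_[e[:,1],ys],z)
top=np.argwhere(m)[:,0].min();F=plane(i,[[280,top]],z)[0]
T,Rt,_=tool()
f=lambda X:Rt.inv().apply(X-T)*1000
print('L',f(L).mean(0).round(1),'R',f(Rr).mean(0).round(1),'front',f(F).round(1),'L slope',np.polyfit(f(L)[:,0],f(L)[:,1],1)[0],np.polyfit(f(Rr)[:,0],f(Rr)[:,1],1)[0])
```

```text
end [284.   59.3] 156 [ 0.6959 -0.1339  0.0745] -> bay [ 0.6395 -0.1424]
L [251.2  81.5] 71 [ 0.6714 -0.1053  0.0745] -> bay [ 0.6366 -0.1429]
R [315.9  81.9] 78 [ 0.6807 -0.1678  0.0745] -> bay [ 0.6364 -0.1421]
ld [163.7 176.8] 69 [ 0.5637 -0.0259  0.0745] -> bay 
ld [401.6 177.9] 72 [ 0.6013 -0.2752  0.0745] -> bay 
il [253.  162.7] 89 [ 0.593  -0.1173  0.0745] -> bay [ 0.6374 -0.143 ]
ir [310.2 162.9] 85 [ 0.602  -0.1766  0.0745] -> bay [ 0.6368 -0.139 ]
0.25357705523137913
L [ 35.2 -24.7   6.9] R [35.3 24.2  6.9] front [52.4 -0.1  6.9] L slope -0.0011354003462309573 0.001922619876063695
```

>>> drive_tool(
  rows=[
    [3,0.2,1,0,0,0.2],
    [6,0.4,3,0,0,0.2],
    [6.65,0.4,7,0,0,0.2],
    [6.65,0.4,11,0,0,0.2],
    [6.65,0.4,14,0,0,0.2],
    [6.65,0.4,15,0,0,0.2],
    [6.65,0.4,15,0,0,0.2],
    [6.65,0.4,15,0,0,0.2],
    [6.65,0.4,15,0,0,0.2],
  ],
)

```text
clock: 14.55
eef_pos: [0.637, -0.1448, 0.113]
tcp_rot: [0.001, 0.997, 0.074, 0.002]
contact_force: [-0.1, 0.2, -0.9]
width: 0.0499
```

Run:
```python
from h import *
for k in range(3): arm.camera('top'); print(tool()[0].round(4),np.round(tool()[2]['contact_force'],1))
go(.6352,-.1428,.0885,8.6)
```

```text
[ 0.6371 -0.1449  0.1132] [-0.7 -0.5 -0.3]
[ 0.6369 -0.1449  0.113 ] [ 0.1 -0.2 -0. ]
[ 0.6366 -0.145   0.1126] [ 0.1 -0.4 -0.7]
at [ 0.6366 -0.145   0.1126] -> rows [-0.11 -0.24  2.41] [ 0.11 -0.21 -0.16] n>= 1
```

Run:
```python
from h import *
p,d,i=shot('wrist','w_fit1'); print(tool()[0].round(4))
cv2.imwrite('pics/w_fit1c.png',cv2.resize(p[110:310,160:400,::-1],(720,600),interpolation=cv2.INTER_CUBIC))
```

```text
[ 0.6363 -0.145   0.1122]
```

View pics/w_fit1c.png

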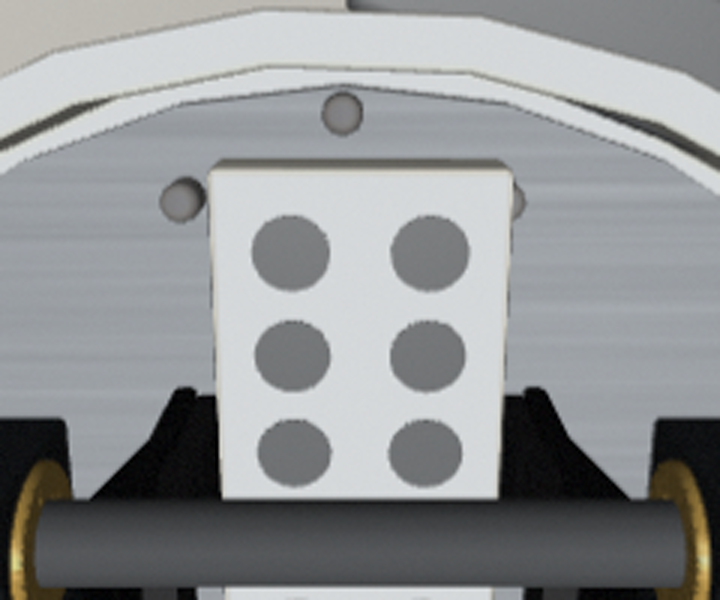

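The close-up shows the panel about 2 mm to the right of the bay: end pin at crop (342,112), left pin (182,200), right pin mostly hidden at (505,200), panel corners (210,168) and (512,168). Computing the shift from this one picture.

```bash
cat > fit.py <<'E'
from h import *
def fit(name,pl,pr,pe,cl,cr,tz,zp=.0745,yaw=8.6):
    "pixel pins left,right,end; panel top front corners; tz = TCP z. prints move in tool cm"
    p,d,i=load(name); _,Rt,_=tool()
    X=plane(i,[pl,pr,pe],zp); C=plane(i,[cl,cr],tz-.007)
    f=lambda v:Rt.inv().apply(v)*100
    lat=(X[0]+X[1])/2-(C[0]+C[1])/2; lat=f(lat); e=f(X[2]-(C[0]+C[1])/2)
    print('pins dist',np.linalg.norm(X[0]-X[1]),'panel width',np.linalg.norm(C[0]-C[1]))
    print('tool y by side pins',lat[1].round(3),'by end pin',e[1].round(3),'tool x by end pin',(e[0]-.7).round(3),'by side pins',(lat[0]+1.0).round(3))
    w=f(C[1]-C[0]);print('panel skew deg vs tool',np.degrees(np.arctan2(w[0],w[1])).round(2)); w=f(X[1]-X[0]);print('bay skew',np.degrees(np.arctan2(w[0],w[1])).round(2))
E
python3 - <<'E'
from fit import *
q=lambda x,y:(160+x/3,110+y/3)
fit('w_fit1',q(182,200),q(503,200),q(342,114),q(210,168),q(512,168),.1125)
E
```

```text
pins dist 0.06276153583761326 panel width 0.048624111565197366
tool y by side pins -0.352 by end pin -0.356 tool x by end pin -0.134 by side pins -0.094
panel skew deg vs tool 0.02
bay skew 0.01
```

>>> drive_tool(
  rows=[
    [-0.1,-0.32,0,0,0,0],
    [-0.1,-0.32,0.5,0,0,0],
    [-0.1,-0.32,0.5,0,0,0],
    [-0.1,-0.32,0.5,0,0,0],
    [-0.1,-0.32,0.5,0,0,0],
  ],
)

```text
clock: 15.17
eef_pos: [0.6336, -0.1417, 0.1048]
tcp_rot: [-0.0, 0.997, 0.074, -0.0]
contact_force: [0.4, 1.0, -0.1]
width: 0.05
```

```bash
cat > auto.py <<'E'
from fit import *
def auto(name,end=True):
    p,d,i=shot('wrist',name); T=tool()[0]; print(T.round(4))
    g=cv2.cvtColor(p,cv2.COLOR_RGB2GRAY); P=cloud(i,d); Z=P[...,2]
    m=((abs(Z-(T[2]-.007))<.006)&(g>140)).astype(np.uint8); m[:,:190]=0;m[:,370:]=0;m[245:]=0
    m=cv2.morphologyEx(m,cv2.MORPH_OPEN,np.ones((5,5),np.uint8))
    top=np.flatnonzero(m.sum(1)>60).min()
    E=np.array([(np.flatnonzero(m[v]).min(),np.flatnonzero(m[v]).max(),v) for v in range(top+4,top+40,3)],float)
    l=np.polyfit(E[:,2],E[:,0],1);r=np.polyfit(E[:,2],E[:,1],1)
    cl=(np.polyval(l,top),top);cr=(np.polyval(r,top),top);print('front corners',np.round(cl,1),np.round(cr,1),'medz',np.median(Z[m>0]).round(4))
    pin=((Z>.0695)&(Z<.0805)).astype(np.uint8);pin[top+45:]=0
    n,lab,s,ct=cv2.connectedComponentsWithStats(pin)
    for k in range(1,n):
        if 20<s[k,4]<400: print('blob',s[k,:5],ct[k].round(1),np.nanmean(P[lab==k],0).round(4),'maxz',np.nanmax(Z[lab==k]).round(4))
    return cl,cr,T,i
E
python3 - <<'E'
from auto import *
auto('w_fit2')
E
```

```text
[ 0.6336 -0.1418  0.1049]
front corners [229.2 166. ] [330.4 166. ] medz 0.0976
blob [273 137  15  15 171] [280.2 144.3] [ 0.6936 -0.134   0.0755] maxz 0.0779
blob [170 141  23  11  23] [181.  145.9] [ 0.6847 -0.0806  0.0747] maxz 0.0797
blob [ 85 159  68  52 252] [111.9 188.2] [ 0.6553 -0.0436  0.075 ] maxz 0.0804
blob [331 167  13  16 163] [336.7 174.7] [ 0.6818 -0.1676  0.0754] maxz 0.0785
blob [217 168  12  15 153] [223.  174.8] [ 0.6724 -0.105   0.0755] maxz 0.0783
```

Panel is now laterally centred: end pin u=280.2 against panel centre 279.8. Lowering, watching the force.

>>> drive_tool(
  rows=[
    [0.1,0,0.3,0,0,0],
    [0.1,0,0.5,0,0,0],
    [0.1,0,0.7,0,0,0],
    [0.1,0,0.9,0,0,0],
    [0.1,0,1.1,0,0,0],
    [0.1,0,1.3,0,0,0],
    [0.1,0,1.3,0,0,0],
    [0.1,0,1.3,0,0,0],
  ],
)

```text
clock: 15.88
eef_pos: [0.6346, -0.1415, 0.0918]
tcp_rot: [-0.0, 0.997, 0.074, -0.0]
contact_force: [-0.1, 0.6, -0.1]
width: 0.0498
```

Underside at about 71 mm, between the pins, with no contact force. Continue to the floor.

>>> drive_tool(
  rows=[
    [0,0,0.15,0,0,0],
    [0,0,0.3,0,0,0],
    [0,0,0.4,0,0,0],
    [0,0,0.45,0,0,0],
    [0,0,0.45,0,0,0],
  ],
)

```text
clock: 16.3
eef_pos: [0.6346, -0.1415, 0.0874]
tcp_rot: [0.0, 0.997, 0.074, -0.0]
contact_force: [0.4, 0.0, -0.7]
width: 0.0499
```

>>> drive_tool(
  rows=[
    [0,0,0.05,0,0,0],
    [0,0,0.1,0,0,0],
    [0,0,0.15,0,0,0],
    [0,0,0.15,0,0,0],
  ],
)

```text
clock: 16.63
eef_pos: [0.6348, -0.1415, 0.0871]
tcp_rot: [0.0, 0.997, 0.074, 0.0]
contact_force: [-3.7, 0.3, 5.1]
width: 0.0497
```

>>> drive_tool(
  rows=[
    [0,0,0,0,0,0],
    [0,0,0,0,0,0],
    [0,0,0,0,0,0],
    [0,0,0,0,0,0],
    [0,0,0,0,0,0],
    [0,0,0,0,0,0],
    [0,0,-1,0,0,0],
    [0,0,-3,0,0,0],
    [0,0,-6,0,0,0],
    [0,0,-10,0,0,0],
    [0,0,-14,0,0,0],
    [0,0,-17.3,0,0,0],
    [0,0,-17.3,0,0,0],
    [0,0,-17.3,0,0,0],
  ],
  claw=1,
)

```text
clock: 17.8
eef_pos: [0.6361, -0.1413, 0.2627]
tcp_rot: [0.001, 0.997, 0.074, 0.003]
contact_force: [1.3, 0.3, -0.7]
width: 0.0873
```

Run:
```python
from panel import *
shot('wrist','w_chk1'); 
try: panel('w_chk1',.080,(.637,-.142))
except Exception as e: print(e)
go(.42,.388,.26,15)
```

```text
px [255 143] [303 234] medz 0.08
panel 636.9 -142.0 size 98.8 49.8 deg 8.38
at [ 0.6349 -0.1415  0.2602] -> rows [-13.47 -55.53  -0.06] [ 0.06 -0.08 -6.54] n>= 14
```

Panel_1 lies at (636.9, -142.0), top z 80 mm, 8.4°, against the bay at (637.3, -142.4). Back to the stack.

>>> drive_tool(
  rows=[
    [-13.5,-55.5,0,0,0,-6.5],
    [-13.5,-55.5,0,0,0,-6.5],
    [-13.5,-55.5,0,0,0,-6.5],
    [-13.5,-55.5,0,0,0,-6.5],
    [-13.5,-55.5,0,0,0,-6.5],
    [-13.5,-55.5,0,0,0,-6.5],
    [-13.5,-55.5,0,0,0,-6.5],
    [-13.5,-55.5,0,0,0,-6.5],
    [-13.5,-55.5,0,0,0,-6.5],
    [-13.5,-55.5,0,0,0,-6.5],
    [-13.5,-55.5,0,0,0,-6.5],
    [-13.5,-55.5,0,0,0,-6.5],
    [-13.5,-55.5,0,0,0,-6.5],
    [-13.5,-55.5,0,0,0,-6.5],
    [-13.5,-55.5,0,0,0,-6.5],
    [-13.5,-55.5,0,0,0,-6.5],
    [-13.5,-55.5,0,0,0,-6.5],
  ],
)

```text
clock: 19.27
eef_pos: [0.4196, 0.3864, 0.2575]
tcp_rot: [0.001, 0.992, 0.13, -0.001]
contact_force: [-0.9, -1.0, 0.2]
width: 0.0871
```

Run:
```python
from panel import *
shot('wrist','w_stack3')
x,y,a=panel('w_stack3',.050); go(x,y,.0575,a)
```

```text
px [254 123] [301 212] medz 0.0501
panel 436.0 392.9 size 99.6 49.8 deg 12.46
at [0.4203 0.3858 0.2578] -> rows [ 1.73 -0.32 20.02] [0.1  0.1  2.38] n>= 5
```

>>> drive_tool(
  rows=[
    [1.9,-0.3,4,0,0,2.4],
    [1.9,-0.3,8,0,0,2.4],
    [1.9,-0.3,12,0,0,2.4],
    [1.9,-0.3,15,0,0,2.4],
    [1.9,-0.3,17.5,0,0,2.4],
    [1.9,-0.3,19.3,0,0,2.4],
    [1.9,-0.3,20,0,0,2.4],
    [1.9,-0.3,20,0,0,2.4],
    [1.9,-0.3,20,0,0,2.4],
    [1.9,-0.3,20,0,0,2.4],
  ],
)

```text
clock: 20.15
eef_pos: [0.4383, 0.3957, 0.0605]
tcp_rot: [-0.001, 0.994, 0.109, 0.001]
contact_force: [0.3, 0.8, 0.1]
width: 0.087
```

>>> drive_tool(
  rows=[
    [0,0,0,0,0,0],
    [0,0,0,0,0,0],
    [0,0,0,0,0,0],
    [0,0,0,0,0,0],
    [0,0,0,0,0,0],
    [0,0,0,0,0,0],
    [0,0,0,0,0,0],
    [0,0,0,0,0,0],
    [0,0,0,0,0,0],
    [0,0,0,0,0,0],
  ],
  claw=-1,
  grip_force=20,
)

```text
clock: 20.98
eef_pos: [0.4372, 0.3952, 0.059]
tcp_rot: [0.0, 0.994, 0.109, -0.0]
contact_force: [0.5, -1.0, 0.8]
width: 0.0502
```

>>> drive_tool(
  rows=[
    [0,0,-0.7,0,0,0],
    [0,0,-2,0,0,0],
    [0,0,-5,0,0,0],
    [0,0,-9,0,0,0],
    [0,0,-13,0,0,0],
    [0,0,-17,0,0,0],
    [-1,3.5,-18.5,0,0,2],
    [-1.5,7.5,-18.5,0,0,4],
    [-2,11.5,-18.5,0,0,4],
    [-3,15.5,-18.5,0,0,4],
    [-3.5,19.5,-18.5,0,0,4],
    [-4.2,23.5,-18.5,0,0,4],
    [-5,27.5,-18.5,0,0,4],
    [-5.6,31.5,-18.5,0,0,4],
    [-6.3,35.5,-18.5,0,0,4],
    [-7,39.5,-18.5,0,0,4],
    [-7.7,43.5,-18.5,0,0,4],
    [-8.4,47.5,-18.5,0,0,4],
    [-9.1,51.5,-18.5,0,0,4],
    [-9.8,55.5,-18.5,0,0,4],
  ],
)

```text
clock: 22.65
eef_pos: [0.4622, -0.169, 0.2454]
tcp_rot: [0.001, 0.997, 0.075, 0.001]
contact_force: [-0.4, 0.7, -0.8]
width: 0.0497
```

>>> drive_tool(
  rows=[
    [0,0,0,0,0,0],
    [0,0,0,0,0,0],
    [0,0,4,0,0,0],
    [0,0,8,0,0,0],
    [0,0,11,0,0,0],
    [0,0,12.5,0,0,0],
    [0,0,12.5,0,0,0],
    [0,0,12.5,0,0,0],
  ],
)

```text
clock: 23.32
eef_pos: [0.4624, -0.166, 0.1195]
tcp_rot: [-0.0, 0.997, 0.076, -0.0]
contact_force: [0.7, -0.2, -0.0]
width: 0.0497
```

Run:
```python
from auto import *
auto('w_fit3'); go(.4615,-.1685,.105,8.5); print(tool()[2]['width'])
```

```text
[ 0.4633 -0.1667  0.1206]
front corners [229.6 173. ] [329.3 173. ] medz 0.1105
blob [217   0  15   7  70] [224.2   2.2] [ 0.5895 -0.1177  0.0731] maxz 0.0769
blob [336   0  15   7  73] [342.7   2.3] [ 0.5989 -0.1797  0.0732] maxz 0.0764
blob [ 37  19  22  19 274] [46.7 27.8] [ 0.5625 -0.0257  0.0745] maxz 0.0786
blob [188  21  16  19 224] [195.5  29.5] [ 0.574  -0.1043  0.075 ] maxz 0.0783
blob [363  21  17  18 225] [371.2  29.9] [ 0.588  -0.1972  0.075 ] maxz 0.0784
blob [509  21  22  18 276] [519.9  29.2] [ 0.6001 -0.2757  0.0744] maxz 0.0781
blob [277  23  14  19 207] [283.4  31.6] [ 0.5801 -0.1509  0.0752] maxz 0.0787
blob [ 18  84  23  15 257] [28.6 91.1] [ 0.5285 -0.0139  0.0743] maxz 0.0787
blob [222  85  15  16 189] [229.1  92.2] [ 0.5453 -0.1254  0.0754] maxz 0.0787
blob [330  85  15  16 197] [337.   92.5] [ 0.5544 -0.1855  0.0754] maxz 0.078
blob [527  86  22  15 247] [537.7  92.7] [ 0.5711 -0.2971  0.0743] maxz 0.079
blob [ 60 141  20  14 207] [ 69.1 147.6] [ 0.5002 -0.0352  0.0744] maxz 0.0781
blob [277 141  13  14 147] [282.8 147.5] [ 0.5196 -0.16    0.0755] maxz 0.0781
blob [196 143  15  13 159] [202.9 149. ] [ 0.5115 -0.1136  0.0753] maxz 0.0779
blob [355 143  15  14 163] [362.3 149.4] [ 0.5256 -0.2067  0.0751] maxz 0.0779
blob [488 142  18  14 201] [496.4 148.8] [ 0.5377 -0.2849  0.0744] maxz 0.0778
blob [224 169  10  14  73] [227.8 174.5] [ 0.4986 -0.1297  0.0752] maxz 0.0779
blob [329 169  13  14 141] [335.1 175.6] [ 0.5078 -0.1939  0.0754] maxz 0.0783
at [ 0.4633 -0.1667  0.1206] -> rows [-0.21  0.15  1.56] [ 0.05 -0.12  0.16] n>= 1
0.04962946745508045
```

Run:
```python
from h import *
p,d,i=load('w_fit3');P=cloud(i,d);T,Rt,_=tool()
ex=np.array([.989,.1487]);ey=np.array([.1487,-.989]);b=np.array([.4633,-.1684])
for z in(.1105,.1125):
    F=plane(i,[[279.5,172.5]],z)[0,:2]; c=F-.05*ex; print(z,'panel centre',c.round(4),'shift tool x,y mm',((b-c)@ex*1e3).round(2),((b-c)@ey*1e3).round(2))
F=P[175:178,270:290].reshape(-1,3).mean(0);print(F)
```

```text
0.1105 panel centre [ 0.4611 -0.1669] shift tool x,y mm 1.92 1.77
0.1125 panel centre [ 0.4615 -0.1669] shift tool x,y mm 1.57 1.77
[ 0.50888541 -0.1597619   0.11058149]
```

Shift +1.7 mm in x and +1.8 mm in y, lower to about TCP z 0.107 and recheck.

>>> drive_tool(
  rows=[
    [0.17,0.18,0,0,0,0],
    [0.17,0.18,0.6,0,0,0],
    [0.17,0.18,1.2,0,0,0],
    [0.17,0.18,1.2,0,0,0],
    [0.17,0.18,1.2,0,0,0],
    [0.17,0.18,1.2,0,0,0],
  ],
)

```text
clock: 23.87
eef_pos: [0.464, -0.1691, 0.107]
tcp_rot: [-0.0, 0.997, 0.075, -0.0]
contact_force: [0.7, -0.3, -1.7]
width: 0.0501
```

```bash
python3 - <<'E' | grep -E "^\[|front|blob \[2[2-9]|blob \[3[0-4]|shift"
from auto import *
cl,cr,T,i=auto('w_fit4'); ex=np.array([.989,.1487]);ey=np.array([.1487,-.989]);b=np.array([.4633,-.1684])
F=plane(i,[cl,cr],T[2]-.009)[:,:2].mean(0); c=F-.05*ex; print('shift',((b-c)@ex*1e3).round(2),((b-c)@ey*1e3).round(2))
E
```

```text
[ 0.4641 -0.1692  0.1071]
front corners [229.6 173. ] [329. 173.] medz 0.098
blob [269  19  16  19 247] [276.5  28.1] [ 0.58   -0.151   0.0751] maxz 0.0782
blob [327  85  16  17 217] [334.3  93.1] [ 0.5543 -0.1855  0.0753] maxz 0.0784
blob [270 145  14  15 166] [276.7 151.8] [ 0.5196 -0.16    0.0755] maxz 0.0782
blob [330 174  10  15 123] [333.9 181.5] [ 0.508  -0.1945  0.0756] maxz 0.078
shift 0.96 -1.59
```

>>> drive_tool(
  rows=[
    [0.08,-0.13,0,0,0,0],
    [0.08,-0.13,0.2,0,0,0],
    [0.08,-0.13,0.2,0,0,0],
    [0.08,-0.13,0.2,0,0,0],
    [0.08,-0.13,0.2,0,0,0],
    [0.08,-0.13,0.2,0,0,0],
    [0.08,-0.13,0.2,0,0,0],
  ],
)

```text
clock: 24.5
eef_pos: [0.4647, -0.1678, 0.1051]
tcp_rot: [0.0, 0.997, 0.075, 0.0]
contact_force: [-0.6, 0.2, -1.3]
width: 0.0497
```

```bash
python3 - <<'E' | grep -E "^\[|front|blob \[2[1-9]|blob \[3[0-4]|shift"
from auto import *
cl,cr,T,i=auto('w_fit5'); ex=np.array([.989,.1487]);ey=np.array([.1487,-.989]);b=np.array([.4633,-.1684])
F=plane(i,[cl,cr],T[2]-.009)[:,:2].mean(0); c=F-.05*ex; print('shift',((b-c)@ex*1e3).round(2),((b-c)@ey*1e3).round(2))
E
```

```text
[ 0.4647 -0.1678  0.1051]
front corners [229.7 173. ] [329.3 173. ] medz 0.0961
blob [271  20  16  19 243] [278.9  29. ] [ 0.58   -0.151   0.0753] maxz 0.078
blob [213  86  16  18 221] [220.6  94.4] [ 0.5454 -0.1255  0.0753] maxz 0.0783
blob [329  86  17  18 222] [337.2  94.5] [ 0.5544 -0.1855  0.0753] maxz 0.0778
blob [272 147  15  15 171] [278.9 153.7] [ 0.5196 -0.16    0.0755] maxz 0.0782
blob [216 176  14  15 163] [223.  183.5] [ 0.4985 -0.1314  0.0754] maxz 0.0779
blob [330 176  13  16 154] [335.3 183.5] [ 0.5079 -0.1938  0.0755] maxz 0.0782
shift 0.14 -0.42
```

Aligned to 0.4 mm. Lowering.

>>> drive_tool(
  rows=[
    [0,-0.03,0.2,0,0,0],
    [0,-0.03,0.4,0,0,0],
    [0,-0.03,0.6,0,0,0],
    [0,-0.03,0.8,0,0,0],
    [0,-0.03,1.0,0,0,0],
    [0,-0.03,1.15,0,0,0],
    [0,-0.03,1.15,0,0,0],
    [0,-0.03,1.15,0,0,0],
  ],
)

```text
clock: 25.22
eef_pos: [0.4645, -0.1674, 0.0934]
tcp_rot: [-0.0, 0.997, 0.075, -0.0]
contact_force: [0.7, 0.1, -1.1]
width: 0.0496
```

>>> drive_tool(
  rows=[
    [0,0,0.15,0,0,0],
    [0,0,0.3,0,0,0],
    [0,0,0.38,0,0,0],
    [0,0,0.42,0,0,0],
    [0,0,0.42,0,0,0],
  ],
)

```text
clock: 25.63
eef_pos: [0.4645, -0.1674, 0.0892]
tcp_rot: [-0.0, 0.997, 0.075, -0.0]
contact_force: [0.9, -0.2, -0.4]
width: 0.0499
```

>>> drive_tool(
  rows=[
    [0,0,0.05,0,0,0],
    [0,0,0.1,0,0,0],
    [0,0,0.15,0,0,0],
    [0,0,0.15,0,0,0],
  ],
)

```text
clock: 25.97
eef_pos: [0.4647, -0.1675, 0.0889]
tcp_rot: [0.0, 0.997, 0.075, -0.0]
contact_force: [-2.7, 1.4, 7.4]
width: 0.05
```

Floor contact (7 N). Release and rise.

>>> drive_tool(
  rows=[
    [0,0,0,0,0,0],
    [0,0,0,0,0,0],
    [0,0,0,0,0,0],
    [0,0,0,0,0,0],
    [0,0,0,0,0,0],
    [0,0,0,0,0,0],
    [0,0,-1,0,0,0],
    [0,0,-3,0,0,0],
    [0,0,-6,0,0,0],
    [0,0,-10,0,0,0],
    [0,0,-14,0,0,0],
    [0,0,-18,0,0,0],
    [0,0,-22,0,0,0],
    [0,0,-22,0,0,0],
    [0,0,-22,0,0,0],
  ],
  claw=1,
)

```text
clock: 27.22
eef_pos: [0.466, -0.1676, 0.3114]
tcp_rot: [0.002, 0.997, 0.075, 0.003]
contact_force: [0.1, -0.9, -0.7]
width: 0.0871
```

Run:
```python
from panel import *
shot('wrist','w_end')
for c in ((.4633,-.1684),(.637,-.142)): panel('w_end',.080,c)
p,d,i=shot('top','top_end'); P=cloud(i,d);Z=P[...,2]
p0,d0,i0=load('top0')
m=((abs(P[...,0]-.622)<.06)&(abs(P[...,1]-.205)<.06)&(Z>.085)); print('cover grip',P[m].mean(0).round(4),Z[m].max().round(4))
m=((abs(P[...,0]-.436)<.06)&(abs(P[...,1]-.39)<.04)&(Z>.02)); print('stack',np.nanmean(P[m],0).round(4),np.median(Z[m]).round(4))
cv2.imwrite('pics/top_endc.png',cv2.resize(p[90:310,60:460,::-1],(800,440)))
```

```text
px [258 143] [299 223] medz 0.08
panel 463.1 -168.4 size 98.7 49.8 deg 8.52
px [255   0] [301  72] medz 0.0799
panel 622.0 -144.0 size 69.3 49.6 deg 8.62
cover grip [0.6218 0.2034 0.0965] 0.1073
stack [0.4383 0.3908 0.0355] 0.0361
```

View pics/top_endc.png

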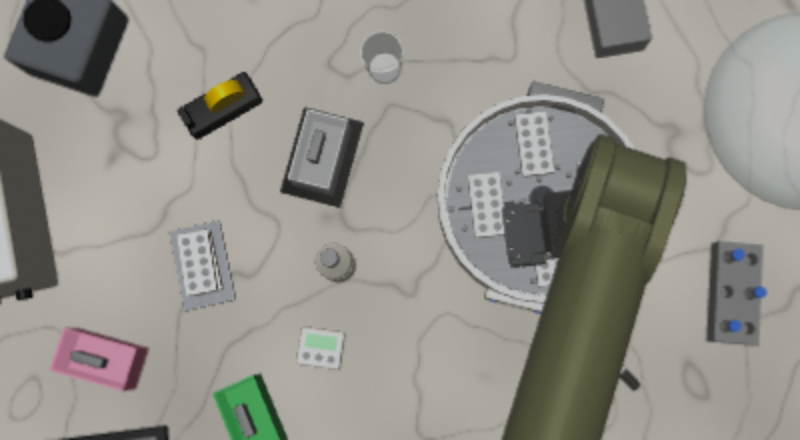

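The cover stands upright on the mat (320,155) and the stack of two is in place (200,262). The panels are in the rotor at (534,142) and (545,272, partly hidden). The bottle, tape, beaker, timer, rack and the look-alikes have not moved. The arm is clear at 0.31 m, so I am handing in.

Run:
```python
from h import *
print(np.round(tool()[2]['contact_force'],1)); print(arm.job_done())
```

```text
[ 0.   0.2 -0.5]
the job is handed in; nothing more can be done
None
```

The job is done and handed in at about 27.5 s on the robot's clock, against the 72 s limit; no verdict is reported.

**What I did**
- I lifted the clear cover, lowered it onto the mat until it touched, and let go.
- I put panel_1 in the far bay (rotor +x) and panel_2 in the near bay (rotor -x). Each was lowered in the grip to floor contact (5–7 N) before release.

**Last checks**

| Item | Measured | Target |
|---|---|---|
| Panel_1 centre (mm), checked right after release | (636.9, -142.0) | bay (637.3, -142.4) |
| Panel_2 centre (mm) | (463.1, -168.4) | bay (463.3, -168.4) |
| Panel top height | 80 mm, both | 80 mm |
| Panel angle | 8.4° and 8.5° | rotor 8.6° |
| Cover grip centre (mm) | (622, 203) | mat centre (621–622, 205) |
| Top of the remaining stack | 36 mm | 36 mm |

In the final top view the cover stands upright and the bystanders that can be seen look unmoved; the arm hid most of the marker.

**What disagreed or went wrong**
- The TCP readings and moves wandered by 1–3 mm, so I lined up each panel again on the bay pins by camera before lowering it.
- One return move to the stack was in the wrong frame and overshot it by about 12 cm. The arm was high up and touched nothing.
- In the last wrist picture panel_1 was cut off by the image edge, so its final position rests on the check after release and the top view.
- I viewed 11 pictures, one over the budget of 10.

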